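# Unlatch the guard of a brick test box and hold it at the pointer

## Robot

A 6-joint arm with a two-finger parallel gripper is mounted at the origin on the work surface. World frame = base frame: x ahead of the robot, y to its left, z up, the work surface at z = 0. Lengths are in m, angles in rad, forces in N, time in s.
With the tool pointing down it reaches from about 0.35 to 0.775 m from the base axis. Payload 5.5 kg.
Tool frame: the origin (TCP) lies on the mounting face of the last link; the fingertips stand 173 mm ahead of it and the grasp point (between the pads) lies 155 mm ahead of it; z points along the fingers, y is the direction in which the jaws open and shut (so a half turn about z gives the same grasp; the last joint's range is limited). The gripper opens to 85 mm and grips with 20 to 120 N. Pads are 22 mm wide; open, the fingers measure 114 mm over their backs; the gripper's body (76 mm by 85 mm) begins 54 mm behind the grasp point. The pads swing forward as they close: fully open they stand 13 mm farther back than shut.
Start: joints at [1.162, 0.313, 0.046, 1.304, 0, 1.431], TCP at [0.153, 0.554, 0.405] pointing down, gripper open.
Joint ranges: [-2.76, 2.76], [-0.86, 1.69], [-1.03, 1.26], [-2.2, 2.34], [-1.47, 1.5], [-3.14, 3.14]. Speed limits (rad/s): [2.57, 2.57, 3.14, 3.14, 3.14, 3.14].

## Interface

Orientations are given as a unit quaternion [w, x, y, z].
In Python, from workcell import get_state, eyes, env gives the robot as it stands. The module is installed in compiled form; this text tells all that it offers.
- The arm moves only by the tool carry_out, never from a script. Its argument "motion" is a list of rows, each an object of numbers: "jaw": the opening, from -1 (shut) to 1 (fully open); "tx", "ty", "tz": the shift along the tool's x, y, z in cm; "wx", "wy", "wz": the turn, a rotation vector about the tool's x, y, z in degrees. In form: [{"jaw": .., "tx": .., "ty": .., "tz": .., "wx": .., "wy": .., "wz": ..}, ...]. A call has 1 to 20 rows; each row shifts and turns the commanded pose from where the row before left it, along the tool's axes as they then stand; what a row does not reach is not made up. A row lasts 1/8 s, in which the tool goes at most 62.5 mm and 10.7 degrees, less where a joint would pass 70% of its speed; a pose out of reach is approached as far as the arm can. A call with a gripper value outside its range is refused whole. The fingers move at their own pace and stop on an object; "force" is the grip in N (left out, the last holds). Time passes only in rows, so rows that do not move let the fingers close. It gives the time, the measured TCP pose, the force and the opening at its end, in the units of the state.
- get_state(): the state, without advancing time (a new reading comes with each control period).
- eyes.read_camera(name): name is "side" or "top"; returns the picture (400x640x3 uint8, blue, green, red); there is no depth.
- eyes.calibration(name): a dict with "K" (3x3 intrinsics, pixels), "camera_from_world" (4x4, takes a point from world to camera coordinates). Camera axes: x right, y up, looking along -z (the intrinsics and any distortion apply to the point x, -y, -z); pixel columns grow to the right and rows downward; lengths in m; the calibration is good to about 2 mm. A picture is of the moment at which its call begins. calibration takes no time and is no camera call.
- env.hand_in(): hands the job in, once; it reports no verdict.
The state is a dict: "clock": time; "joint_pos": joint angles; "qvel": joint speeds; "tau": joint torques, N m; "tcp_pos": TCP position; "orientation": TCP orientation; "wrist_force": force on the tool from outside, world axes, zero at the start; "ft_torque": the same for the moment, N m; "finger_gap": finger opening in m.
Only numpy, scipy, OpenCV 4.12 (cv2) and the standard library are available. Lean on these libraries where they do the work, as an engineer would, in place of code of your own. Each camera call takes 0.05 s, during which the arm holds its last target.

## Task

On the brick test box, turn the quarter-turn handle that lies across the clear guard all the way round to its open stop, so that it points along the right-hand deck towards the robot. Then lift the hinged guard by its grip bar until it lines up with the dark pointer arm beside it on the box's left, and finish still holding it there, steady: it has no stay and falls shut if let go. Do not push the pointer or shift anything else on the bench, nor the half brick in the box.

Things in the scene. Friction and masses are not known exactly. Their poses are not given: they have to be found in the camera images.
- tester: the fixed grey steel test box; origin on the bench under it; x away from the robot, y left, z up. Chamber x -110 to 120 mm, y -115 to 115, rim 109 high, covered by the guard; right of it a solid deck, y -190 to -115, 109 high, carries the handle; a ram cylinder sticks out of the back to x = 240. At y = 120 to 128 an upright thin quadrant strip, radius 150 about the hinge
- guard: the guard: aluminium frame flap with clear window, 220 mm hinge to free edge, 220 wide, 8 thick, about 0.5 kg. Origin mid hinge line, at (115, 0, 115) mm in the box's frame, in the flap's mid-plane. Shut, its axes are the box's and it runs level along -x. Opens upward, turning about +y, 0 to 1.6 rad, almost no friction; falls shut if let go. The handle blocks it until turned about 1.3 rad
- guard_bar (a point): middle of the guard's grip bar: round steel bar 14 mm thick, running along y (parallel to the hinge), 114 mm free between its two posts, held 45 mm above the flap's mid-plane near its free edge; at (-213, 0, 45) mm in the guard's frame. Axes as the guard's
- guard_edge (a point): left corner of the guard's free edge, at (-220, 110, 0) mm in the guard's frame, axes as the guard's
- handle (a joint): quarter-turn handle, rad: 0 = arm points to the box's +y (left), across the guard, latched; pi/2 = open stop, arm points to the box's -x along the deck. Opens anticlockwise seen from above. Starts near 0 and stays where it is left; light friction (about 1.5 N at the post)
- handle_post (a point): centre of the upright round post (rubber, 20 mm thick) at the end of the handle's arm, 95 mm from the handle's axis, 165 mm above the bench; the post stands 50 mm above the arm (from 136 to 186 mm), the arm is 20 mm wide and 12 thick
- handle_axis (a point): point on the handle's upright turning axis, at the same height, at (30, -150, 165) mm in the test box's frame
- pointer (a joint): angle of the pointer arm, rad, in the same sense as the guard's opening angle (0 = level); the marked angle, 0.5 to 0.95. Stiffly clamped; must not be pushed
- pointer_tip (a point): free end of the pointer arm: dark steel arm 8 mm thick, reaching 220 mm from the hinge axis, turning about the same axis as the guard, at y = 138 mm in the box's frame. Its -x axis runs along the arm from hinge to tip: when the guard lines up, guard and pointer have the same axes
- brick_c (a point): centre of the half brick (105 x 100 x 65 mm) lying inside the box under the guard; leave it
- tape_c (a point): centre of a tape measure, yellow case, 78 x 40 x 57 mm, to the right of the box; leave it
- mallet_c (a point): point on the handle of a rubber mallet (295 mm long, head 60 mm thick and 110 long) lying left of the box; 30 mm above the bench; leave it
- level_c (a point): centre of a brass spirit level, 230 x 24 x 40 mm, lying between robot and box; leave it
- jar_c (a point): centre of a jar, 66 mm thick and 90 high, right of the box; leave it
- chisel_c (a point): a steel brick chisel, 165 mm long, lying far right; leave it

How it is judged:
By the outcome, as a careful person would: the job done as asked, in the order asked, and still so for the second after the job is handed in, while the arm keeps its last pose, push and grip.
It also fails if it takes over 51 s, if anything falls off the work surface, if the arm or the gripper's body presses on something with over 40 N, if the wrist force passes 120 N, or if a joint passes its speed limit or range.

## Working session

There is one attempt and no reset: what is moved stays moved. The work goes in short steps, Python scripts to look and compute and a tool call to move; the robot and the scene stay as the last step left them, time stands still between calls to the robot, and variables do not carry over. Pictures are saved under pics/ and viewed, and the job is handed in when it is done.

Besides the shell and the picture viewer there is one more tool, called after "Call:" by a JSON object that holds its "name" and its "arguments". carry_out: Moves the arm, as the interface text tells. Its arguments: {"type":"object","properties":{"motion":{"type":"array"},"force":{"type":"number"}},"required":["motion"]}

```bash
mkdir -p pics; python3 - <<'E'
from workcell import get_state, eyes, env
import cv2,numpy as np
print(get_state())
for n in("side","top"):
    im=eyes.read_camera(n); cv2.imwrite(f"pics/{n}0.png",im)
    c=eyes.calibration(n); print(n,{k:np.round(v,4).tolist() if not isinstance(v,str) else v for k,v in c.items()})
E
ls
```

```text
{'clock': 0.0, 'joint_pos': array([1.16238448e+00, 3.13994304e-01, 4.49624110e-02, 1.30361750e+00,
       2.21423798e-05, 1.43119523e+00]), 'qvel': array([-3.40861434e-04, -1.36797940e-05, -4.62028925e-04, -2.36137748e-04,
        1.15272092e-03,  1.13331414e-04]), 'tau': array([ 2.36261272e-03, -4.80629826e+01,  2.98529792e+01,  1.94323983e-02,
       -2.34285053e-04,  9.48151211e-06]), 'tcp_pos': array([0.15263508, 0.55415534, 0.40380529]), 'orientation': array([-2.61369901e-04,  1.34001026e-01,  9.90980760e-01, -8.88974628e-04]), 'wrist_force': array([-0.36014837, -1.29067337,  0.40152451]), 'ft_torque': array([-0.04045646, -0.00788434, -0.02108271]), 'finger_gap': 0.08543688770200543}
side {'K': [[460.5478, 0.0, 314.3446], [0.0, 460.5478, 202.7561], [0.0, 0.0, 1.0]], 'camera_from_world': [[0.9815, -0.1907, -0.019, -0.5361], [0.1499, 0.7023, 0.6959, -0.1661], [-0.1194, -0.6859, 0.7179, -1.1949], [0.0, 0.0, 0.0, 1.0]]}
top {'K': [[455.3282, 0.0, 323.8563], [0.0, 455.3282, 203.9745], [0.0, 0.0, 1.0]], 'camera_from_world': [[0.0294, -0.9995, 0.0105, -0.0381], [0.9809, 0.0308, 0.192, -0.5851], [-0.1922, 0.0047, 0.9813, -1.0482], [0.0, 0.0, 0.0, 1.0]]}
pics
```

View pics/side0.png

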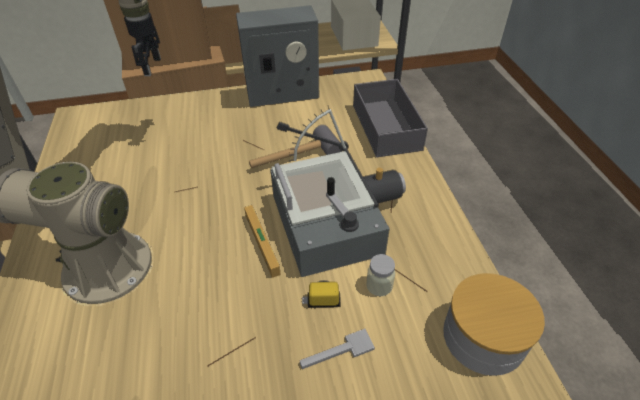

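View pics/top0.png

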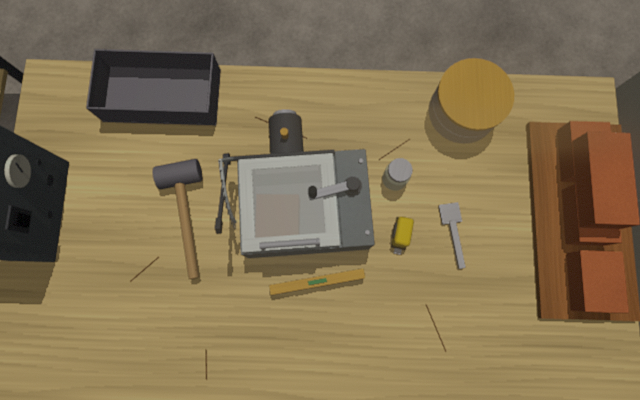

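The side view shows the box at about (330,200), with the handle post at (331,186) and the pointer tip at about (281,126). The top view shows the box at about (305,200), the post at (313,192) and the pointer tip near (219,230). I'll enlarge both.

```bash
python3 - <<'E'
import cv2
a=cv2.imread('pics/side0.png')[95:275,235:435]; cv2.imwrite('pics/side0c.png',cv2.resize(a,None,fx=4,fy=3.3333333 if 0 else 3.3,interpolation=cv2.INTER_CUBIC)[:600]) 
a=cv2.imread('pics/side0.png')[100:250,235:435]; cv2.imwrite('pics/side0c.png',cv2.resize(a,None,fx=4,fy=4,interpolation=cv2.INTER_CUBIC)) 
a=cv2.imread('pics/top0.png')[130:270,200:400]; cv2.imwrite('pics/top0c.png',cv2.resize(a,None,fx=4,fy=4,interpolation=cv2.INTER_CUBIC)) 
E
```

```text
(no output)
```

View pics/side0c.png

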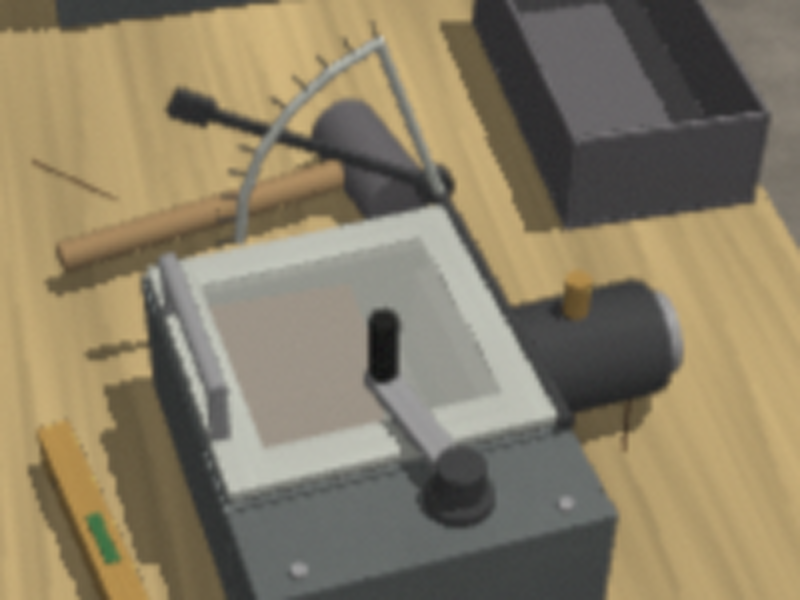

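View pics/top0c.png

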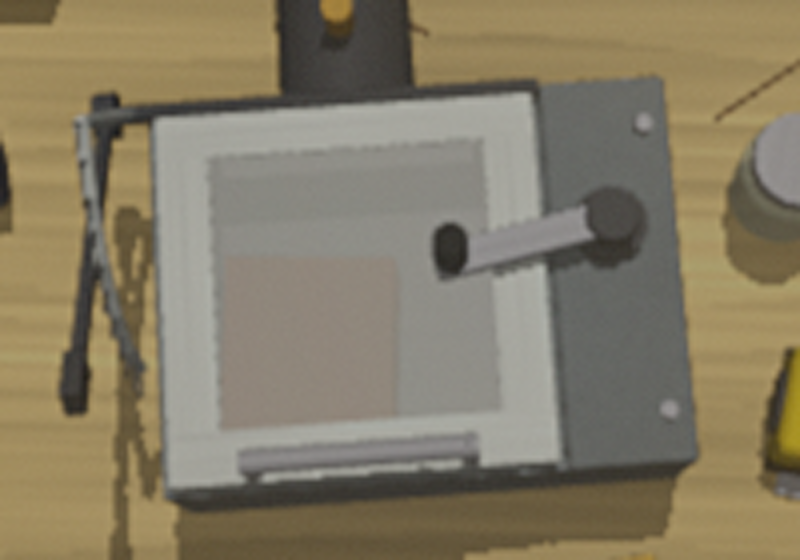

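```bash
cat > h.py <<'E'
import numpy as np
from scipy.spatial.transform import Rotation as R
from workcell import get_state, eyes, env
def proj(n,P):
    c=eyes.calibration(n); K=c['K'];T=c['camera_from_world']
    p=np.atleast_2d(P)@T[:3,:3].T+T[:3,3]; q=p*[1,-1,-1]
    q=q@np.array(K).T; return q[:,:2]/q[:,2:]
def b2w(p,pose):
    x,y,a=pose[:3]; p=np.atleast_2d(np.asarray(p,float))/1000
    c,s=np.cos(a),np.sin(a)
    return np.c_[x+c*p[:,0]-s*p[:,1],y+s*p[:,0]+c*p[:,1],p[:,2]]
def guard(p,th):   # guard frame mm -> box mm, turned th about +y
    return np.atleast_2d(p)@R.from_euler('y',th).as_matrix().T+[115,0,115]
def post(phi,z=186): return [30-95*np.sin(phi),-150+95*np.cos(phi),z]
E
cat > fit.py <<'E'
from h import *
from scipy.optimize import least_squares
T=lambda u,v:(u/4+200,v/4+130)
S=lambda u,v:(u/4+235,v/4+100)
def model(q):
    th=q[4]; o=[]
    g=lambda *p:guard(p,0)[0]
    pt=lambda x:guard([x,138,0],th)[0]
    return [('top',g(-220,110,4),T(166,489)),('top',g(-220,-110,4),T(562,466)),('top',g(0,110,4),T(153,118)),('top',g(0,-110,4),T(536,93)),
    ('top',post(q[3]),T(453,238)),('top',pt(-220),T(73,411)),('top',g(-213,0,52),T(358,440)),
    ('side',g(-220,110,4),S(150,275)),('side',g(-220,-110,4),S(230,495)),('side',g(0,-110,4),S(556,416)),('side',g(0,110,4),S(440,210)),
    ('side',post(q[3]),S(384,318)),('side',pt(-220),S(172,103)),('side',pt(0),S(436,182)),
    ('top',[120,-190,109],T(663,77)),('top',[-110,-190,109],T(697,460))]
def res(q):
    m=model(q); return np.concatenate([proj(n,b2w(p,q))[0]-np.array(d) for n,p,d in m])
r=least_squares(res,[0.6,0,0,0,0.7],loss='soft_l1')
print(r.x.round(4)); print(res(r.x).reshape(-1,2).round(1))
q=r.x
print('axis',b2w([30,-150,165],q),'post',b2w(post(q[3],165),q),'bar',b2w(guard([-213,0,45],0),q))
E
python3 fit.py
```

```text
[0.5732 0.0609 0.1004 0.1767 0.5581]
[[ 0.5  0.2]
 [-0.5 -0.9]
 [ 0.2 -1.5]
 [-1.3 -1.3]
 [-0.9 -0.2]
 [-0.2 -0.9]
 [ 0.1  3.6]
 [-1.4 -1.3]
 [-1.2  0.6]
 [ 1.2  0.5]
 [ 1.2 -0.8]
 [-0.3  0.4]
 [-0.7  0.5]
 [-1.1  1.3]
 [ 0.3 -0.3]
 [ 0.8  0.7]]
axis [[ 0.61803557 -0.08530291  0.165     ]] post [[0.59204952 0.00607392 0.165     ]] bar [[0.47564832 0.05111509 0.16      ]]
```

Call:
{"name": "carry_out", "arguments": {"motion": [{"jaw": 0.2, "tz": -1, "wz": 9.8}, {"jaw": 0.2, "tz": -1, "wz": 9.8}, {"jaw": 0.2, "tz": -1, "wz": 9.8}, {"jaw": 0.2, "tz": -1, "wz": 9.8}, {"jaw": 0.2, "tz": -1, "wz": 9.8}, {"jaw": 0.2, "tz": -1, "wz": 9.8}], "force": 20}}

```text
invalid input at $.motion[0]: expected keys jaw, tx, ty, tz, wx, wy, wz
```

Call:
{"name": "carry_out", "arguments": {"motion": [{"tx": -3.6, "ty": 1.51}, {"tx": -3.6, "ty": 1.51}, {"tx": -3.6, "ty": 1.51}, {"tx": -3.6, "ty": 1.51}, {"tx": -3.6, "ty": 1.51}, {"tx": -3.6, "ty": 1.51}, {"tx": -3.6, "ty": 1.51}, {"tx": -3.6, "ty": 1.51}, {"tx": -3.6, "ty": 1.51}, {"tx": -3.6, "ty": 1.51}, {"tx": -3.6, "ty": 1.51}, {"tx": -3.6, "ty": 1.51}, {"tx": -3.6, "ty": 1.51}, {"tx": -3.6, "ty": 1.51}, {"tx": -3.6, "ty": 1.51}, {"tx": -3.6, "ty": 1.51}, {"tx": -3.6, "ty": 1.51}, {"tx": -3.6, "ty": 1.51}, {}, {}]}}

```text
invalid input at $.motion[0]: expected keys jaw, tx, ty, tz, wx, wy, wz
```

```bash
cat >> h.py <<'E'
def tool(s=None):
    s=s or get_state(); q=s['orientation']; return s['tcp_pos'],R.from_quat([q[1],q[2],q[3],q[0]])
def delta(gp,s=None):  # shift (cm, tool axes) to bring the grasp point to gp
    p,r=tool(s); return r.inv().apply(np.asarray(gp)-(p+r.apply([0,0,.155])))*100
E
python3 - <<'E'
from h import *
import cv2
s=get_state(); print(s['clock'],s['tcp_pos'],s['joint_pos'],s['finger_gap'],s['wrist_force'])
print(tool()[1].as_matrix().round(3)); print(delta([.59205,.0061,.165]))
for n in("side","top"):
    im=eyes.read_camera(n); cv2.imwrite(f"pics/{n}1.png",im)
E
```

```text
0.1 [0.15264002 0.55419164 0.40390181] [ 1.16240941e+00  3.13918556e-01  4.50930000e-02  1.30358721e+00
 -1.18726484e-05  1.43120904e+00] 0.08593106128332192 [-0.49028345  0.29136243 -0.48227545]
[[-0.964  0.266 -0.001]
 [ 0.266  0.964 -0.001]
 [ 0.    -0.002 -1.   ]]
[-56.92409913 -41.13306133   8.44398959]
```

Call:
{"name": "carry_out", "arguments": {"motion": [{"jaw": 0.2, "tx": 0, "ty": 0, "tz": -1, "wx": 0, "wy": 0, "wz": 9.8}, {"jaw": 0.2, "tx": 0, "ty": 0, "tz": -1, "wx": 0, "wy": 0, "wz": 9.8}, {"jaw": 0.2, "tx": 0, "ty": 0, "tz": -1, "wx": 0, "wy": 0, "wz": 9.8}, {"jaw": 0.2, "tx": 0, "ty": 0, "tz": -1, "wx": 0, "wy": 0, "wz": 9.8}, {"jaw": 0.2, "tx": 0, "ty": 0, "tz": -1, "wx": 0, "wy": 0, "wz": 9.8}, {"jaw": 0.2, "tx": 0, "ty": 0, "tz": -1, "wx": 0, "wy": 0, "wz": 9.8}], "force": 20}}

```text
clock: 0.95
tcp_pos: [0.1527, 0.5543, 0.4648]
orientation: [0.0, 0.605, 0.796, -0.0]
wrist_force: [-0.7, 1.1, -0.6]
finger_gap: 0.0512
```

Call:
{"name": "carry_out", "arguments": {"motion": [{"jaw": 0.2, "tx": -4.6, "ty": 1.95, "tz": 0, "wx": 0, "wy": 0, "wz": 0}, {"jaw": 0.2, "tx": -4.6, "ty": 1.95, "tz": 0, "wx": 0, "wy": 0, "wz": 0}, {"jaw": 0.2, "tx": -4.6, "ty": 1.95, "tz": 0, "wx": 0, "wy": 0, "wz": 0}, {"jaw": 0.2, "tx": -4.6, "ty": 1.95, "tz": 0, "wx": 0, "wy": 0, "wz": 0}, {"jaw": 0.2, "tx": -4.6, "ty": 1.95, "tz": 0, "wx": 0, "wy": 0, "wz": 0}, {"jaw": 0.2, "tx": -4.6, "ty": 1.95, "tz": 0, "wx": 0, "wy": 0, "wz": 0}, {"jaw": 0.2, "tx": -4.6, "ty": 1.95, "tz": 0, "wx": 0, "wy": 0, "wz": 0}, {"jaw": 0.2, "tx": -4.6, "ty": 1.95, "tz": 0, "wx": 0, "wy": 0, "wz": 0}, {"jaw": 0.2, "tx": -4.6, "ty": 1.95, "tz": 0, "wx": 0, "wy": 0, "wz": 0}, {"jaw": 0.2, "tx": -4.6, "ty": 1.95, "tz": 0, "wx": 0, "wy": 0, "wz": 0}, {"jaw": 0.2, "tx": -4.6, "ty": 1.95, "tz": 0, "wx": 0, "wy": 0, "wz": 0}, {"jaw": 0.2, "tx": -4.6, "ty": 1.95, "tz": 0, "wx": 0, "wy": 0, "wz": 0}, {"jaw": 0.2, "tx": -4.6, "ty": 1.95, "tz": 0, "wx": 0, "wy": 0, "wz": 0}, {"jaw": 0.2, "tx": -4.6, "ty": 1.95, "tz": 0, "wx": 0, "wy": 0, "wz": 0}, {"jaw": 0.2, "tx": 0, "ty": 0, "tz": 0, "wx": 0, "wy": 0, "wz": 0}]}}

```text
clock: 2.82
tcp_pos: [0.5925, 0.0061, 0.4632]
orientation: [-0.0, 0.605, 0.796, -0.0]
wrist_force: [-0.1, 0.1, -0.1]
finger_gap: 0.0509
```

```bash
python3 - <<'E'
from h import *
import cv2
s=get_state(); print(s['clock'],s['tcp_pos'],s['joint_pos'],s['finger_gap'],s['wrist_force'])
print(tool()[1].as_matrix().round(3)); print(delta([.59205,.0061,.165]))
for n in("side","top"):
    im=eyes.read_camera(n); cv2.imwrite(f"pics/{n}1.png",im)
E
```

```text
2.825 [0.59250971 0.0061285  0.46317356] [-1.25005183e-01  3.42745978e-01  2.29410623e-01  1.45855830e+00
 -3.57136256e-04  1.17427484e+00] 0.05090549767421538 [-0.08331855  0.09708485 -0.07131633]
[[-0.268  0.963 -0.001]
 [ 0.963  0.268 -0.   ]
 [ 0.    -0.001 -1.   ]]
[ 6.76947361e-03 -1.07573401e-02  1.43173893e+01]
```

View pics/side1.png

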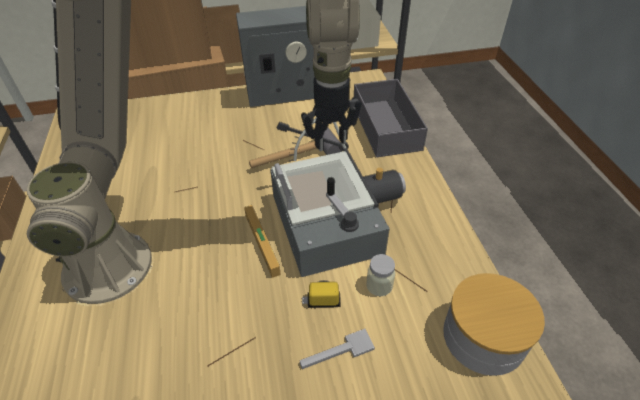

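The gripper hangs straight above the post: fingers at about (335,135), post at (331,186). I'll descend.

Call:
{"name": "carry_out", "arguments": {"motion": [{"jaw": 0.2, "tx": 0, "ty": 0, "tz": 3, "wx": 0, "wy": 0, "wz": 0}, {"jaw": 0.2, "tx": 0, "ty": 0, "tz": 3, "wx": 0, "wy": 0, "wz": 0}, {"jaw": 0.2, "tx": 0, "ty": 0, "tz": 3, "wx": 0, "wy": 0, "wz": 0}, {"jaw": 0.2, "tx": 0, "ty": 0, "tz": 1.5, "wx": 0, "wy": 0, "wz": 0}, {"jaw": 0.2, "tx": 0, "ty": 0, "tz": 1.5, "wx": 0, "wy": 0, "wz": 0}, {"jaw": 0.2, "tx": 0, "ty": 0, "tz": 1, "wx": 0, "wy": 0, "wz": 0}, {"jaw": 0.2, "tx": 0, "ty": 0, "tz": 1, "wx": 0, "wy": 0, "wz": 0}, {"jaw": -0.2, "tx": 0, "ty": 0, "tz": 0, "wx": 0, "wy": 0, "wz": 0}, {"jaw": -0.35, "tx": 0, "ty": 0, "tz": 0, "wx": 0, "wy": 0, "wz": 0}, {"jaw": -0.35, "tx": 0, "ty": 0, "tz": 0, "wx": 0, "wy": 0, "wz": 0}]}}

```text
clock: 4.18
tcp_pos: [0.591, 0.0089, 0.3253]
orientation: [0.0, 0.603, 0.798, 0.0]
wrist_force: [-0.4, -0.2, 1.0]
finger_gap: 0.0276
```

```bash
python3 - <<'E'
from h import *
import cv2
s=get_state(); print(s['clock'],s['tcp_pos'],s['finger_gap'],s['wrist_force'],delta([.59205,.0061,.165]))
o=[]
for n,c in(("side",(330,190)),("top",(313,192))):
    im=eyes.read_camera(n); o.append(cv2.resize(im[c[1]-50:c[1]+50,c[0]-50:c[0]+50],(400,400),interpolation=cv2.INTER_CUBIC))
cv2.imwrite('pics/m2.png',np.hstack(o))
E
```

```text
4.175 [0.59099279 0.00894977 0.3252783 ] 0.027600497175761008 [-0.37128494 -0.15097591  0.98493736] [-0.29787746  0.00728975  0.52794219]
```

View pics/m2.png

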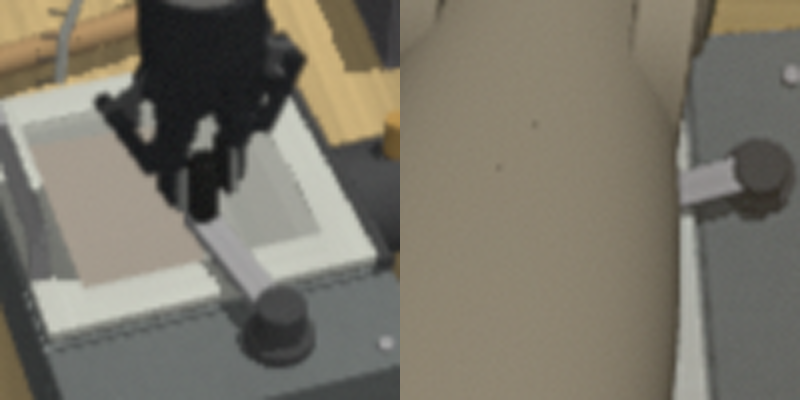

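The post stands between the fingers at crop (205,185), gap 27.6 mm, no load. I'll swing it along the arc now.

Call:
{"name": "carry_out", "arguments": {"motion": [{"jaw": -0.35, "tx": -0.07, "ty": -1, "tz": 0, "wx": 0, "wy": 0, "wz": -6}, {"jaw": -0.35, "tx": -0.07, "ty": -1, "tz": 0, "wx": 0, "wy": 0, "wz": -6}, {"jaw": -0.35, "tx": -0.07, "ty": -1, "tz": 0, "wx": 0, "wy": 0, "wz": -6}, {"jaw": -0.35, "tx": -0.07, "ty": -1, "tz": 0, "wx": 0, "wy": 0, "wz": -6}, {"jaw": -0.35, "tx": -0.07, "ty": -1, "tz": 0, "wx": 0, "wy": 0, "wz": -6}, {"jaw": -0.35, "tx": -0.07, "ty": -1, "tz": 0, "wx": 0, "wy": 0, "wz": -6}, {"jaw": -0.35, "tx": -0.07, "ty": -1, "tz": 0, "wx": 0, "wy": 0, "wz": -6}, {"jaw": -0.35, "tx": -0.07, "ty": -1, "tz": 0, "wx": 0, "wy": 0, "wz": -6}, {"jaw": -0.35, "tx": 0, "ty": 0, "tz": 0, "wx": 0, "wy": 0, "wz": 0}]}}

```text
clock: 5.4
tcp_pos: [0.5317, -0.0422, 0.3251]
orientation: [0.0, 0.228, 0.974, 0.0]
wrist_force: [0.3, 0.1, -0.3]
finger_gap: 0.028
```

```bash
python3 - <<'E'
from h import *
import cv2
s=get_state(); p,r=tool(s);g=p+r.apply([0,0,.155]); d=g-[.618,-.0853,.165]
print(s['joint_pos'],g,'r',np.hypot(*d[:2]),'phi',np.degrees(np.arctan2(d[1],d[0])-.1004)-90, s['wrist_force'],r.as_matrix().round(3))
o=[]
for n,c in(("side",(330,190)),):
    im=eyes.read_camera(n); o.append(cv2.resize(im[c[1]-50:c[1]+50,c[0]-50:c[0]+50],(400,400),interpolation=cv2.INTER_CUBIC))
cv2.imwrite('pics/m3.png',np.hstack(o))
E
```

```text
[-2.29857677e-01  2.70467039e-01 -2.11372543e-01  1.08832918e+00
  3.67361431e-05  2.29474810e-01] [ 0.53179731 -0.04226542  0.17005382] r 0.09634770157886725 phi 57.71796291115291 [ 0.29946051  0.14394219 -0.33411419] [[-0.896  0.443  0.001]
 [ 0.443  0.896 -0.   ]
 [-0.001  0.    -1.   ]]
```

View pics/m3.png

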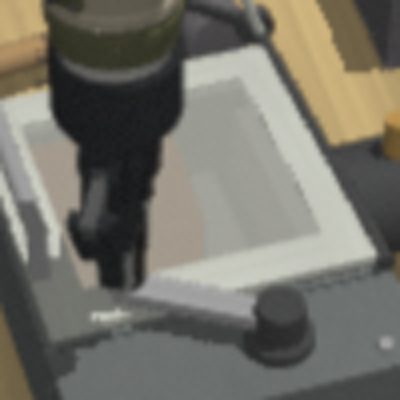

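The handle follows (about 58°) and the post is still caged. Next I'll take it to the stop.

Call:
{"name": "carry_out", "arguments": {"motion": [{"jaw": -0.35, "tx": -0.06, "ty": -1, "tz": 0, "wx": 0, "wy": 0, "wz": -6}, {"jaw": -0.35, "tx": -0.06, "ty": -1, "tz": 0, "wx": 0, "wy": 0, "wz": -6}, {"jaw": -0.35, "tx": -0.06, "ty": -1, "tz": 0, "wx": 0, "wy": 0, "wz": -6}, {"jaw": -0.35, "tx": -0.06, "ty": -1, "tz": 0, "wx": 0, "wy": 0, "wz": -6}, {"jaw": -0.35, "tx": -0.06, "ty": -1, "tz": 0, "wx": 0, "wy": 0, "wz": -6}, {"jaw": -0.35, "tx": 0, "ty": -0.4, "tz": 0, "wx": 0, "wy": 0, "wz": -2}, {"jaw": -0.35, "tx": 0, "ty": 0, "tz": 0, "wx": 0, "wy": 0, "wz": 0}]}}

```text
clock: 6.32
tcp_pos: [0.523, -0.0945, 0.3247]
orientation: [0.0, -0.05, 0.999, 0.0]
wrist_force: [-0.3, -0.8, -0.4]
finger_gap: 0.0274
```

```bash
cat > st.py <<'E'
from h import *
s=get_state(); p,r=tool(s);g=p+r.apply([0,0,.155]); d=g-[.618,-.0853,.165]
print(g,'r',np.hypot(*d[:2]),'phi',np.degrees(np.arctan2(d[1],d[0])-.1004)-90, r.inv().apply(s['wrist_force']),r.as_matrix().round(3))
E
python3 st.py
```

```text
[ 0.52296891 -0.09448966  0.16971325] r 0.09547438479434946 phi -270.22907332458533 [ 0.42037162 -0.81135622  0.42752726] [[-0.995 -0.099  0.   ]
 [-0.099  0.995  0.   ]
 [-0.     0.    -1.   ]]
```

Call:
{"name": "carry_out", "arguments": {"motion": [{"jaw": -0.35, "tx": 0, "ty": -0.3, "tz": 0, "wx": 0, "wy": 0, "wz": 0}, {"jaw": -0.35, "tx": 0, "ty": -0.1, "tz": 0, "wx": 0, "wy": 0, "wz": 0}, {"jaw": -0.35, "tx": 0, "ty": 0, "tz": 0, "wx": 0, "wy": 0, "wz": 0}]}}

```text
clock: 6.7
tcp_pos: [0.523, -0.098, 0.3246]
orientation: [-0.0, -0.051, 0.999, 0.001]
wrist_force: [-0.8, 4.8, 1.3]
finger_gap: 0.0275
```

```bash
python3 st.py
```

```text
[ 0.52296044 -0.097762    0.1695796 ] r 0.09585311246887668 phi -268.28224600159945 [ 0.29649779  4.86300258 -1.25741464] [[-0.995 -0.101 -0.   ]
 [-0.101  0.995  0.001]
 [ 0.     0.001 -1.   ]]
```

Call:
{"name": "carry_out", "arguments": {"motion": [{"jaw": -0.35, "tx": 0, "ty": -0.15, "tz": 0, "wx": 0, "wy": 0, "wz": 0}, {"jaw": -0.35, "tx": 0, "ty": 0, "tz": 0, "wx": 0, "wy": 0, "wz": 0}]}}

```text
clock: 6.95
tcp_pos: [0.523, -0.0986, 0.3245]
orientation: [-0.0, -0.051, 0.999, 0.002]
wrist_force: [0.0, 9.5, 2.8]
finger_gap: 0.0278
```

```bash
python3 st.py; python3 - <<'E'
from h import *
q=[.5732,.0609,.1004]
print(delta(b2w(guard([-213,0,45],0),q)[0]+[0,0,.1]))
E
```

```text
[ 0.52297502 -0.09800254  0.16953933] r 0.09587022930746042 phi -268.1385766228858 [-0.99625761  9.46434681 -2.75927976] [[-0.995 -0.102 -0.   ]
 [-0.102  0.995  0.004]
 [-0.     0.004 -1.   ]]
[ 3.17943226 15.35054682 -8.98257811]
```

Force rises from 4.9 to 9.5 N with almost no motion, so the handle is at its stop. I'll back off, retract, and go over the bar.

Call:
{"name": "carry_out", "arguments": {"motion": [{"jaw": -0.35, "tx": 0, "ty": 0.5, "tz": 0, "wx": 0, "wy": 0, "wz": 0}, {"jaw": -0.2, "tx": 0, "ty": 0, "tz": 0, "wx": 0, "wy": 0, "wz": 0}, {"jaw": -0.2, "tx": 0, "ty": 0, "tz": -2, "wx": 0, "wy": 0, "wz": 0}, {"jaw": -0.2, "tx": 0, "ty": 0, "tz": -3.5, "wx": 0, "wy": 0, "wz": 0}, {"jaw": -0.2, "tx": 0, "ty": 0, "tz": -3.5, "wx": 0, "wy": 0, "wz": 0}, {"jaw": 0.2, "tx": 0.6, "ty": 3, "tz": 0, "wx": 0, "wy": 0, "wz": 0}, {"jaw": 0.2, "tx": 0.6, "ty": 3, "tz": 0, "wx": 0, "wy": 0, "wz": 0}, {"jaw": 0.2, "tx": 0.6, "ty": 3, "tz": 0, "wx": 0, "wy": 0, "wz": 0}, {"jaw": 0.2, "tx": 0.6, "ty": 3, "tz": 0, "wx": 0, "wy": 0, "wz": 0}, {"jaw": 0.2, "tx": 0.6, "ty": 3, "tz": 0, "wx": 0, "wy": 0, "wz": 0}, {"jaw": 0.2, "tx": 0, "ty": 0, "tz": 0, "wx": 0, "wy": 0, "wz": 10}, {"jaw": 0.2, "tx": 0, "ty": 0, "tz": 0, "wx": 0, "wy": 0, "wz": 10}, {"jaw": 0.2, "tx": 0, "ty": 0, "tz": 0, "wx": 0, "wy": 0, "wz": 10}, {"jaw": 0.2, "tx": 0, "ty": 0, "tz": 0, "wx": 0, "wy": 0, "wz": 10}, {"jaw": 0.2, "tx": 0, "ty": 0, "tz": 0, "wx": 0, "wy": 0, "wz": 10}, {"jaw": 0.2, "tx": 0, "ty": 0, "tz": 0, "wx": 0, "wy": 0, "wz": 10}, {"jaw": 0.2, "tx": 0, "ty": 0, "tz": 0, "wx": 0, "wy": 0, "wz": 10}, {"jaw": 0.2, "tx": 0, "ty": 0, "tz": 0, "wx": 0, "wy": 0, "wz": 10}, {"jaw": 0.2, "tx": 0, "ty": 0, "tz": 0, "wx": 0, "wy": 0, "wz": 10}, {"jaw": 0.2, "tx": 0, "ty": 0, "tz": 0, "wx": 0, "wy": 0, "wz": 0}]}}

```text
clock: 9.45
tcp_pos: [0.478, 0.0508, 0.4148]
orientation: [0.0, 0.67, 0.742, -0.0]
wrist_force: [0.2, 0.1, 0.4]
finger_gap: 0.0513
```

```bash
python3 - <<'E'
from h import *
import cv2
s=get_state(); q=[.5732,.0609,.1004]
print(s['clock'],s['joint_pos'],tool()[1].as_matrix().round(3),delta(b2w(guard([-213,0,45],0),q)[0]))
o=[]
for n,c in(("side",(330,190)),("top",(330,192))):
    im=eyes.read_camera(n); o.append(cv2.resize(im[c[1]-65:c[1]+65,c[0]-65:c[0]+65],(400,400),interpolation=cv2.INTER_CUBIC))
cv2.imwrite('pics/m4.png',np.hstack(o))
E
```

```text
9.45 [-6.11013860e-02  1.27277731e-01 -1.66668426e-01  1.27622965e+00
 -5.41581136e-04  1.40713928e+00] [[-0.102  0.995  0.001]
 [ 0.995  0.102 -0.001]
 [-0.001  0.001 -1.   ]] [ 0.06398339 -0.24254595  9.9774603 ]
```

View pics/m4.png

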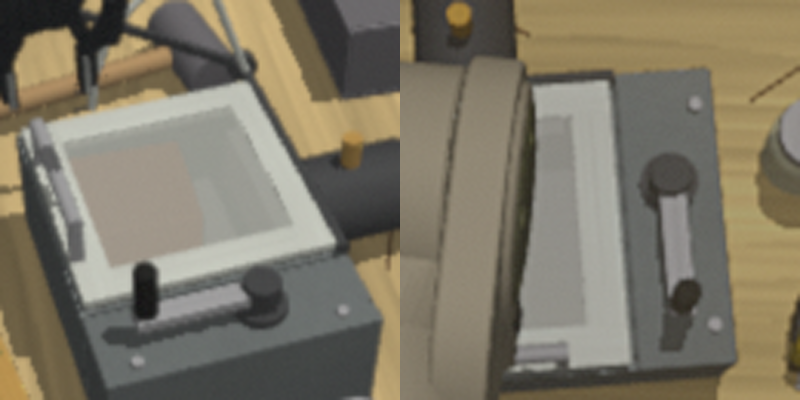

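The handle now lies along the deck, with the axis at crop (670,178) and the post at (685,293), parallel to the guard seam. I'll descend onto the bar.

Call:
{"name": "carry_out", "arguments": {"motion": [{"jaw": 0.2, "tx": 0, "ty": -0.2, "tz": 2, "wx": 0, "wy": 0, "wz": 0}, {"jaw": 0.2, "tx": 0, "ty": 0, "tz": 2, "wx": 0, "wy": 0, "wz": 0}, {"jaw": 0.2, "tx": 0, "ty": 0, "tz": 2, "wx": 0, "wy": 0, "wz": 0}, {"jaw": 0.2, "tx": 0, "ty": 0, "tz": 1.5, "wx": 0, "wy": 0, "wz": 0}, {"jaw": 0.2, "tx": 0, "ty": 0, "tz": 1.5, "wx": 0, "wy": 0, "wz": 0}, {"jaw": 0.2, "tx": 0, "ty": 0, "tz": 1, "wx": 0, "wy": 0, "wz": 0}, {"jaw": 0.2, "tx": 0, "ty": 0, "tz": 0, "wx": 0, "wy": 0, "wz": 0}]}}

```text
clock: 10.42
tcp_pos: [0.4756, 0.051, 0.314]
orientation: [-0.001, 0.67, 0.742, -0.0]
wrist_force: [-0.2, -0.7, -0.8]
finger_gap: 0.0516
```

```bash
python3 - <<'E'
from h import *
import cv2
s=get_state(); q=[.5732,.0609,.1004]
print(s['clock'],s['finger_gap'],s['wrist_force'],tool()[1].as_matrix().round(3),delta(b2w(guard([-213,0,45],0),q)[0]))
o=[]
for n,c in(("side",(290,180)),):
    im=eyes.read_camera(n); o.append(cv2.resize(im[c[1]-65:c[1]+65,c[0]-65:c[0]+65],(550,550),interpolation=cv2.INTER_CUBIC))
cv2.imwrite('pics/m5.png',np.hstack(o))
E
```

```text
10.425 0.0515639136439646 [-0.17728926 -0.73482552 -0.78950629] [[-0.101  0.995 -0.001]
 [ 0.995  0.101  0.   ]
 [ 0.    -0.001 -1.   ]] [ 0.00663347  0.02717781 -0.09746292]
```

View pics/m5.png

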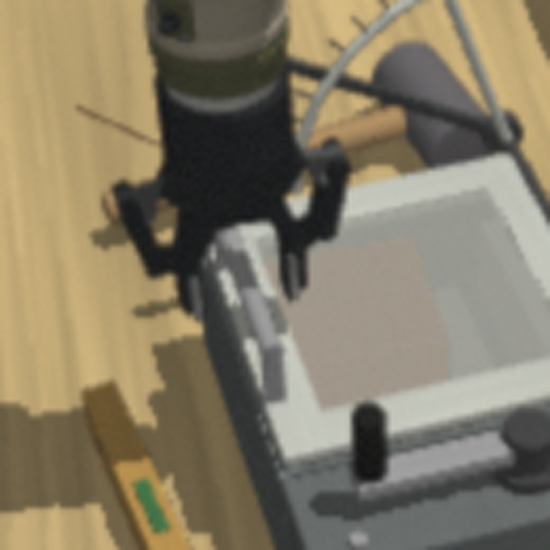

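The fingers straddle the bar at crop (190,295) and (293,285). I'll close.

Call:
{"name": "carry_out", "arguments": {"motion": [{"jaw": -0.3, "tx": 0, "ty": 0, "tz": 0, "wx": 0, "wy": 0, "wz": 0}, {"jaw": -1, "tx": 0, "ty": 0, "tz": 0, "wx": 0, "wy": 0, "wz": 0}, {"jaw": -1, "tx": 0, "ty": 0, "tz": 0, "wx": 0, "wy": 0, "wz": 0}, {"jaw": -1, "tx": 0, "ty": 0, "tz": 0, "wx": 0, "wy": 0, "wz": 0}], "force": 45}}

```text
clock: 10.98
tcp_pos: [0.477, 0.051, 0.3155]
orientation: [0.001, 0.67, 0.742, 0.001]
wrist_force: [5.3, 1.0, -1.1]
finger_gap: 0.0126
```

```bash
python3 - <<'E'
from h import *
s=get_state(); q=[.5732,.0609,.1004]
print(s['clock'],s['finger_gap'],s['wrist_force'],s['ft_torque'],delta(b2w(guard([-213,0,45],0),q)[0]))
# refine pointer angle from initial images
for th in(.50,.52,.54,.56,.58,.6):
    P=b2w(guard([[-220,138,0],[-150,138,0],[0,138,0]],th),q)
    print(th,((proj('side',P)-[235,100])*4).round(0).tolist(),((proj('top',P)-[200,130])*4).round().tolist())
E
```

```text
10.975 0.012635901997771301 [ 5.32606008  1.03452924 -1.11533334] [ 2.36037323e-01 -9.77483915e-01 -4.35846266e-04] [ 0.01866358 -0.19445864  0.05029217]
0.5 [[161.0, 120.0], [252.0, 143.0], [432.0, 187.0]] [[77.0, 423.0], [88.0, 316.0], [107.0, 117.0]]
0.52 [[164.0, 115.0], [254.0, 139.0], [432.0, 187.0]] [[76.0, 418.0], [87.0, 312.0], [107.0, 117.0]]
0.54 [[167.0, 110.0], [256.0, 136.0], [432.0, 187.0]] [[74.0, 412.0], [86.0, 309.0], [107.0, 117.0]]
0.56 [[170.0, 104.0], [258.0, 133.0], [432.0, 187.0]] [[72.0, 407.0], [85.0, 305.0], [107.0, 117.0]]
0.58 [[173.0, 99.0], [261.0, 129.0], [432.0, 187.0]] [[70.0, 401.0], [83.0, 301.0], [107.0, 117.0]]
0.6 [[176.0, 94.0], [263.0, 126.0], [432.0, 187.0]] [[69.0, 395.0], [82.0, 297.0], [107.0, 117.0]]
```

The bar is gripped (gap 12.6 mm). I'll lift on the hinge arc, turning the tool with the guard, with a first part to check forces.

Call:
{"name": "carry_out", "arguments": {"motion": [{"jaw": -1, "tx": 0, "ty": 0.44, "tz": -0.46, "wx": 1.25, "wy": 0, "wz": 0}, {"jaw": -1, "tx": 0, "ty": 0.89, "tz": -0.91, "wx": 2.5, "wy": 0, "wz": 0}, {"jaw": -1, "tx": 0, "ty": 0.89, "tz": -0.91, "wx": 2.5, "wy": 0, "wz": 0}, {"jaw": -1, "tx": 0, "ty": 0.89, "tz": -0.91, "wx": 2.5, "wy": 0, "wz": 0}, {"jaw": -1, "tx": 0, "ty": 0, "tz": 0, "wx": 0, "wy": 0, "wz": 0}]}}

```text
clock: 11.6
tcp_pos: [0.5098, 0.0543, 0.3445]
orientation: [-0.051, 0.668, 0.74, -0.056]
wrist_force: [6.5, 1.0, -6.0]
finger_gap: 0.012
```

```bash
cat > st2.py <<'E'
from h import *
s=get_state(); p,r=tool(s);g=p+r.apply([0,0,.155]); q=[.5732,.0609,.1004]
d=g-b2w([115,0,115],q)[0]; c,sn=np.cos(.1004),np.sin(.1004); X=d[0]*c+d[1]*sn; Y=-d[0]*sn+d[1]*c
th0=np.arctan2(45,213)
print(s['clock'],'joints',s['joint_pos'].round(3),'gap',s['finger_gap'],'F',s['wrist_force'].round(1),'T',s['ft_torque'].round(2))
print('bar in hinge',X,Y,d[2],'r',np.hypot(X,d[2]),'theta',np.arctan2(d[2],-X)-th0,'tool tilt',np.arctan2(-r.as_matrix()[0,2],-r.as_matrix()[2,2]))
E
python3 st2.py
```

```text
11.6 joints [-0.045  0.296 -0.134  1.29  -0.022  1.426] gap 0.012028508947607116 F [ 6.5  1.  -6. ] T [ 0.27 -1.47 -0.  ]
bar in hinge -0.20208383232183125 -0.00018875590245521004 0.0762993809657684 r 0.21600803415992995 theta 0.15280985178441653 tool tilt 0.15050123845133798
```

Call:
{"name": "carry_out", "arguments": {"motion": [{"jaw": -1, "tx": 0, "ty": 0.89, "tz": -0.91, "wx": 2.5, "wy": 0, "wz": 0}, {"jaw": -1, "tx": 0, "ty": 0.89, "tz": -0.91, "wx": 2.5, "wy": 0, "wz": 0}, {"jaw": -1, "tx": 0, "ty": 0.89, "tz": -0.91, "wx": 2.5, "wy": 0, "wz": 0}, {"jaw": -1, "tx": 0, "ty": 0.89, "tz": -0.91, "wx": 2.5, "wy": 0, "wz": 0}, {"jaw": -1, "tx": 0, "ty": 0.89, "tz": -0.91, "wx": 2.5, "wy": 0, "wz": 0}, {"jaw": -1, "tx": 0, "ty": 0.89, "tz": -0.91, "wx": 2.5, "wy": 0, "wz": 0}, {"jaw": -1, "tx": 0, "ty": 0.89, "tz": -0.91, "wx": 2.5, "wy": 0, "wz": 0}, {"jaw": -1, "tx": 0, "ty": 0.89, "tz": -0.91, "wx": 2.5, "wy": 0, "wz": 0}, {"jaw": -1, "tx": 0, "ty": 0, "tz": 0, "wx": 0, "wy": 0, "wz": 0}]}}

```text
clock: 12.72
tcp_pos: [0.5979, 0.0633, 0.3909]
orientation: [-0.167, 0.649, 0.719, -0.184]
wrist_force: [2.5, 0.2, -6.6]
finger_gap: 0.0125
```

```bash
python3 st2.py; cat > shot.py <<'E'
from h import *
import cv2,sys
k=sys.argv[1]
for n in('side','top'): cv2.imwrite(f'pics/{n}{k}.png',eyes.read_camera(n))
a=cv2.imread(f'pics/side{k}.png')[100:250,235:435]; cv2.imwrite(f'pics/side{k}c.png',cv2.resize(a,None,fx=4,fy=4,interpolation=cv2.INTER_CUBIC)) 
a=cv2.imread(f'pics/top{k}.png')[130:270,200:400]; cv2.imwrite(f'pics/top{k}c.png',cv2.resize(a,None,fx=4,fy=4,interpolation=cv2.INTER_CUBIC)) 
E
python3 shot.py 6
```

```text
12.725 joints [-0.016  0.646  0.458  1.883 -0.056  1.468] gap 0.012548828522025171 F [ 2.5  0.2 -6.6] T [ 0.22 -1.56 -0.02]
bar in hinge -0.16484059523919217 -9.908153165115452e-05 0.14012953359461722 r 0.21635320201988262 theta 0.49634103813540675 tool tilt 0.5006642589486339
```

View pics/side6c.png

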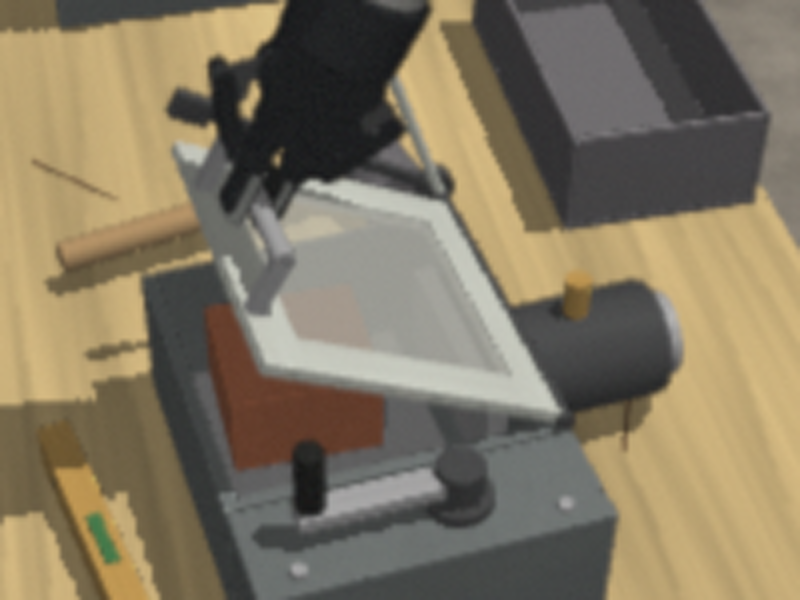

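View pics/top6c.png

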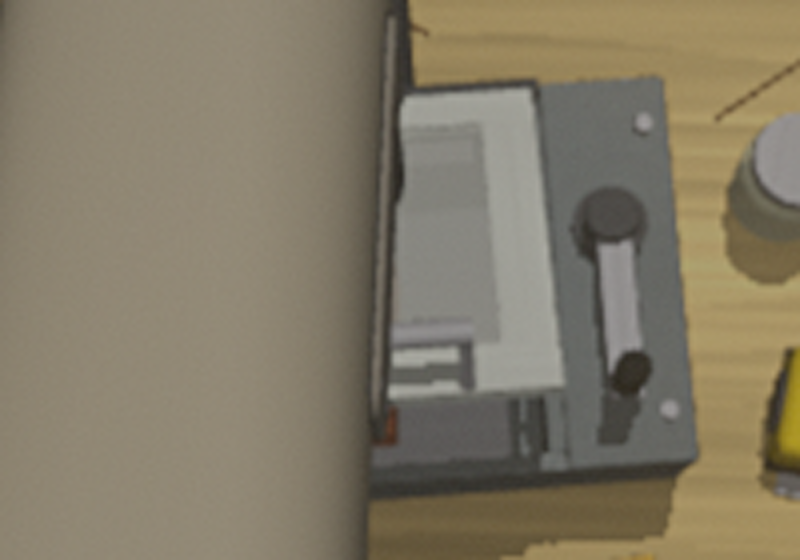

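The guard is up at about 0.50 rad, with its left corner at (178,146). The pointer tip is at (185,104) just above it. I'll measure the pointer line more closely in the first picture.

```bash
python3 - <<'E'
import cv2,numpy as np
a=cv2.imread('pics/side0.png')[115:160,270:355]
b=cv2.imread('pics/side6.png')[115:160,270:355]
cv2.imwrite('pics/z.png',cv2.resize(a,None,fx=9,fy=9,interpolation=cv2.INTER_CUBIC))
a=cv2.imread('pics/top0.png')[150:240,205:250]; cv2.imwrite('pics/zt.png',cv2.resize(a,None,fx=6,fy=6,interpolation=cv2.INTER_CUBIC))
cv2.imwrite('pics/z6.png',cv2.resize(cv2.imread('pics/side6.png')[115:205,270:385],None,fx=6.5,fy=6.5,interpolation=cv2.INTER_CUBIC))
E
```

View pics/z.png

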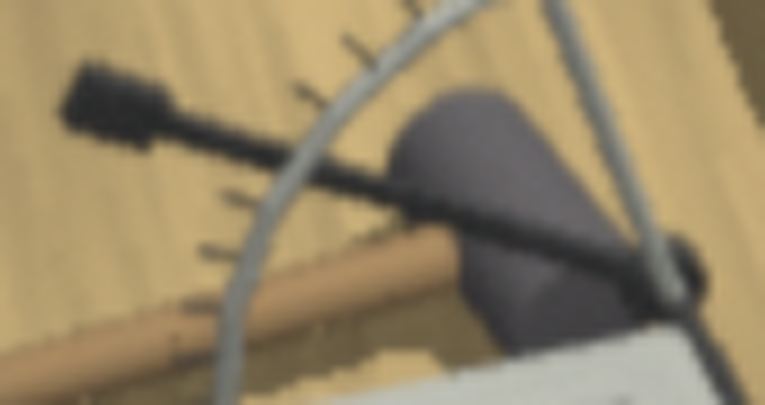

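View pics/zt.png

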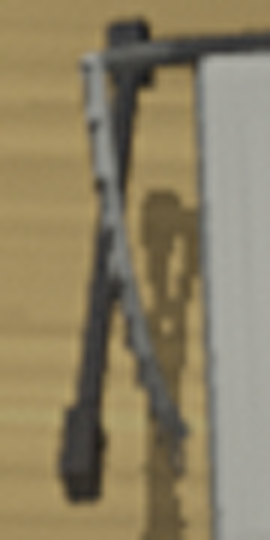

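View pics/z6.png

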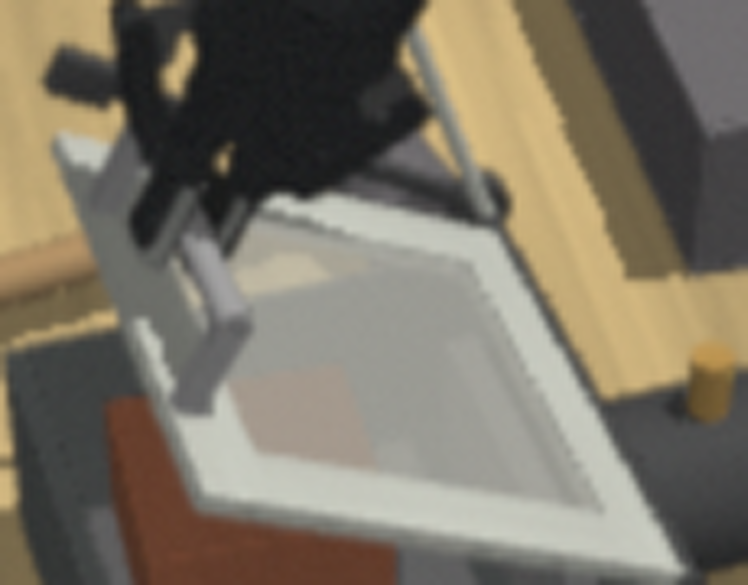

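```bash
cat > fit2.py <<'E'
from h import *
from scipy.optimize import least_squares
T=lambda u,v:(u/4+200,v/4+130)
S=lambda u,v:(u/4+235,v/4+100)
Z=lambda u,v:np.array((u/9+270,v/9+115))
Z6=lambda u,v:np.array((u/6.5+270,v/6.5+115))
ZT=lambda u,v:np.array((u/6+205,v/6+150))
line=[Z(*p) for p in [(190,124),(260,150),(340,178),(430,203),(520,233),(600,258)]]
lineT=[ZT(*p) for p in [(88,385),(95,320),(103,245),(124,110)]]
def perp(n,a,b,pts):
    P=proj(n,np.vstack([a,b])); d=P[1]-P[0]; d/=np.hypot(*d); return [(p-P[0])@[-d[1],d[0]] for p in pts]
def res(q):
    g=lambda th,*p:guard(p,th)[0]
    st=[('top',g(0,-220,110,4),T(166,489)),('top',g(0,-220,-110,4),T(562,466)),('top',g(0,0,110,4),T(153,118)),('top',g(0,0,-110,4),T(536,93)),
    ('top',g(0,-213,0,52),T(358,452)),
    ('side',g(0,-220,110,4),S(150,275)),('side',g(0,-220,-110,4),S(230,495)),('side',g(0,0,-110,4),S(556,416)),('side',g(0,0,110,4),S(440,210)),
    ('top',[120,-190,109],T(663,77)),('top',[-110,-190,109],T(697,460)),
    ('side',g(q[4],-220,110,4),Z6(60,137)),('side',g(q[4],-220,-110,4),Z6(201,490)),('side',g(q[4],-220,-110,-4),Z6(205,512)),]
    o=list(np.concatenate([proj(n,b2w(p,q))[0]-np.array(d) for n,p,d in st]))
    a=b2w(g(q[3],-220,138,0),q);b=b2w(g(q[3],0,138,0),q)
    o+=perp('side',a,b,line)
    o+=list((proj('top',a)[0]-ZT(80,499))[1:])+list((proj('side',a)[0]-Z(64,101)))
    return np.array(o)
r=least_squares(res,[0.573,.06,.1,.56,.5],loss='soft_l1')
print(r.x.round(4)); print(res(r.x).round(1))
E
python3 fit2.py
```

```text
[0.573  0.0614 0.1033 0.5711 0.5035]
[ 0.4  0.4 -0.6 -1.  -0.1 -1.3 -1.7 -1.4 -0.   0.7 -1.6 -1.3 -1.1  0.5
  1.2  0.3  1.  -1.  -0.  -0.4  0.7  0.6 -0.9 -1.3  0.2  0.5 -1.9 -0.4
 -1.  -0.7 -0.5 -0.9 -0.9 -1.  -1.9  0.5 -0.9]
```

Call:
{"name": "carry_out", "arguments": {"motion": [{"jaw": -1, "tx": 0, "ty": 0.43, "tz": -0.44, "wx": 1.2, "wy": 0, "wz": 0}, {"jaw": -1, "tx": 0, "ty": 0.43, "tz": -0.44, "wx": 1.2, "wy": 0, "wz": 0}, {"jaw": -1, "tx": 0, "ty": 0.43, "tz": -0.44, "wx": 1.2, "wy": 0, "wz": 0}, {"jaw": -1, "tx": 0, "ty": 0, "tz": 0, "wx": 0, "wy": 0, "wz": 0}, {"jaw": -1, "tx": 0, "ty": 0, "tz": 0, "wx": 0, "wy": 0, "wz": 0}]}}

```text
clock: 13.45
tcp_pos: [0.6152, 0.0651, 0.397]
orientation: [-0.186, 0.644, 0.713, -0.206]
wrist_force: [6.0, 0.8, -9.6]
finger_gap: 0.0125
```

```bash
python3 st2.py; python3 shot.py 7; python3 - <<'E'
from h import *
import cv2
cv2.imwrite('pics/z7.png',cv2.resize(cv2.imread('pics/side7.png')[115:205,270:385],None,fx=6.5,fy=6.5,interpolation=cv2.INTER_CUBIC))
q=[.573,.0614,.1033]
Z6=lambda P:(proj('side',P)-[270,115])*6.5
for th in(.54,.56,.58,.6):
    print(th,Z6(b2w(guard([[-220,110,4],[-220,-110,4],[-220,-110,-4],[-220,138,0],[-220,138,4],[-220,138,-4]],th),q)).round().tolist())
E
```

```text
13.45 joints [-0.012  0.722  0.59   1.998 -0.06   1.475] gap 0.01247794304629098 F [ 6.   0.8 -9.6] T [ 0.33 -2.42 -0.06]
bar in hinge -0.15534561369715474 -8.206596594697961e-05 0.15082166375512174 r 0.21651659047936403 theta 0.5624172164233796 tool tilt 0.559735333104903
0.54 [[63.0, 113.0], [213.0, 476.0], [203.0, 493.0], [42.0, 81.0], [46.0, 73.0], [38.0, 88.0]]
0.56 [[68.0, 104.0], [219.0, 467.0], [208.0, 484.0], [47.0, 72.0], [51.0, 64.0], [42.0, 80.0]]
0.58 [[73.0, 96.0], [226.0, 458.0], [214.0, 475.0], [52.0, 64.0], [56.0, 56.0], [47.0, 71.0]]
0.6 [[78.0, 87.0], [232.0, 449.0], [220.0, 466.0], [57.0, 55.0], [62.0, 47.0], [52.0, 63.0]]
```

View pics/z7.png

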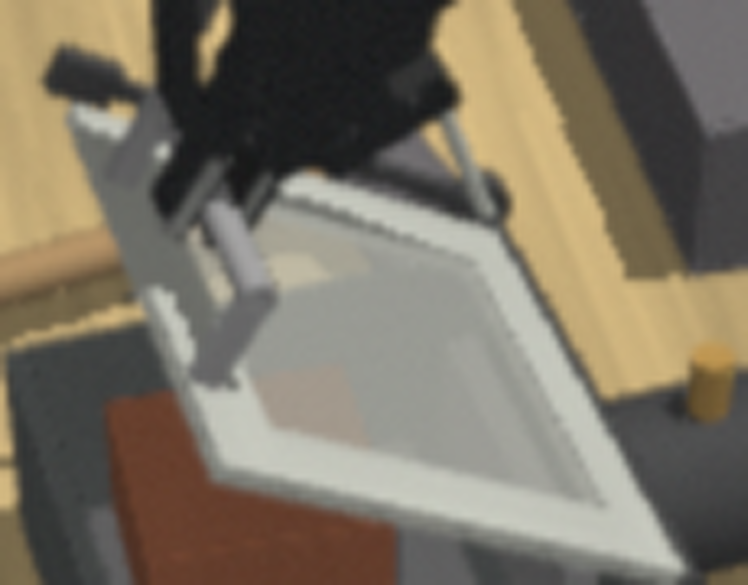

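The guard corner is at (72,106) and the pointer tip face is centred at (53,67), unmoved. The expected offset when aligned is (-21,-32), so the guard is about 0.01 rad low. I'll nudge it up.

Call:
{"name": "carry_out", "arguments": {"motion": [{"jaw": -1, "tx": 0, "ty": 0.2, "tz": -0.21, "wx": 0.6, "wy": 0, "wz": 0}, {"jaw": -1, "tx": 0, "ty": 0, "tz": 0, "wx": 0, "wy": 0, "wz": 0}, {"jaw": -1, "tx": 0, "ty": 0, "tz": 0, "wx": 0, "wy": 0, "wz": 0}, {"jaw": -1, "tx": 0, "ty": 0, "tz": 0, "wx": 0, "wy": 0, "wz": 0}, {"jaw": -1, "tx": 0, "ty": 0, "tz": 0, "wx": 0, "wy": 0, "wz": 0}, {"jaw": -1, "tx": 0, "ty": 0, "tz": 0, "wx": 0, "wy": 0, "wz": 0}]}}

```text
clock: 14.3
tcp_pos: [0.6181, 0.0654, 0.3977]
orientation: [-0.189, 0.643, 0.712, -0.209]
wrist_force: [5.2, 1.2, -9.4]
finger_gap: 0.0124
```

```bash
python3 st2.py; python3 shot.py 8; python3 - <<'E'
import cv2
cv2.imwrite('pics/z8.png',cv2.resize(cv2.imread('pics/side8.png')[110:160,268:328],None,fx=12,fy=12,interpolation=cv2.INTER_CUBIC))
E
```

```text
14.3 joints [-0.011  0.736  0.613  2.017 -0.061  1.476] gap 0.012362354991362406 F [ 5.2  1.2 -9.4] T [ 0.33 -2.47 -0.04]
bar in hinge -0.15380232049587295 -9.339409630033761e-05 0.15240992938720355 r 0.21652699685195745 theta 0.5726451014939885 tool tilt 0.5695993999575979
```

View pics/z8.png

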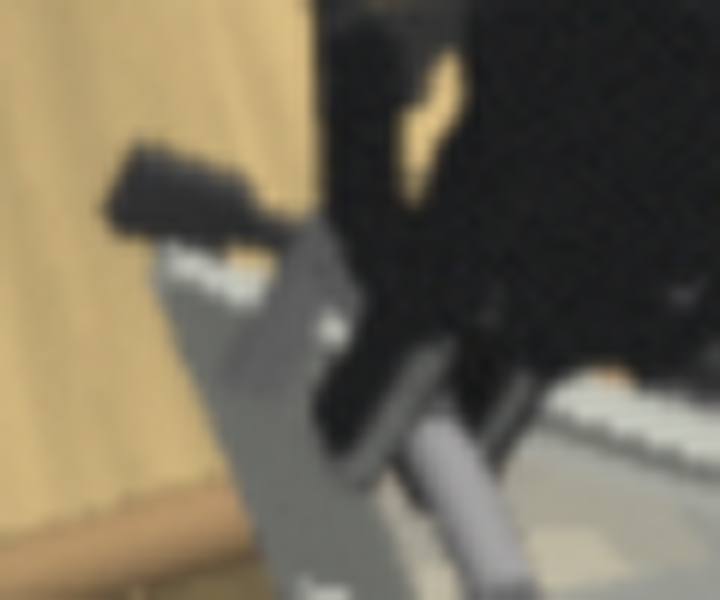

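View pics/side8.png

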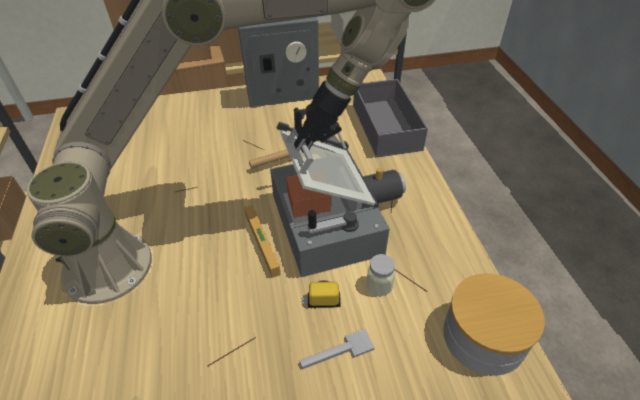

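```bash
python3 - <<'E'
from h import *
print(abs(get_state()['qvel']).max()); print(env.hand_in())
E
```

```text
0.0015911667225352128
the job is handed in; nothing more can be done
None
```

I turned the handle to its open stop, then lifted the guard by its grip bar to the pointer's angle. The job was handed in at about 14.4 s with the bar still gripped.

- **Handle:** I swung the post through about 80°. At the stop the push rose from 4.9 to 9.5 N with almost no movement. In the later pictures the arm lies along the deck towards the robot.
- **Guard angle:** The arm's pose puts the guard at 0.573 rad, and my fit to the camera images puts the pointer at 0.571 rad.
- **Disagreement:** The checks do not agree exactly. The tip-to-corner offset in the last side picture suggests the guard may be 0.007–0.015 rad low. The tip in the top view alone gives 0.55–0.56 rad, which would make the guard about 0.015 rad high. I kept 0.573 rad as the middle value.
- **Steadiness:** The grip was set to 45 N, with the fingers closed to 12.4 mm on the 14 mm bar. Joint speeds were under 0.002 rad/s and the wrist force was about 11 N.
- **Rest of the scene:** In the side pictures the pointer tip did not move, and nothing else on the bench looks shifted. The brick showed no sign of moving. The top view of the pointer was hidden by the arm at the end.

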